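# Hang the large muller in its slotted rack and shut the keeper

### The arm

A 6-joint arm with a two-finger parallel gripper is mounted at the origin on the work surface. World frame = base frame: x ahead of the robot, y to its left, z up, the work surface at z = 0. Lengths are in m, angles in degrees, forces in N, time in s.
With the tool pointing down it reaches from about 0.375 to 0.9 m from the base axis. Payload 3.1 kg.
Tool frame: the origin (TCP) lies on the centre line of the jaws, within the pads' length; the fingertips stand 19 mm ahead of it and the grasp point (between the pads) is the TCP (tips_ahead is the distance from the TCP to the fingertips, in m); z points along the fingers, y is the line along which they close (so a half turn about z gives the same grasp; the last joint's range is limited). The gripper opens to 87 mm and grips with 3 to 60 N. Pads are 19 mm wide; open, the fingers measure 117 mm over their backs; the gripper's body (75 mm by 190 mm) begins 51 mm behind the grasp point.
Start: joints at [61.507, 30.224, 82.088, -0, 67.689, -10.227], TCP at [0.196, 0.593, 0.242] pointing down, gripper open.
Joint ranges: [-176.69, 176.69], [-43.24, 126.21], [12.49, 139.97], [-82, 262], [0, 151.66], [-163.58, 163.58]. Speed limits (degrees/s): [159.86, 159.86, 180, 180, 180, 180].

### API

Orientations are given as a 3x3 rotation matrix whose columns are the frame's x, y, z axes.
In Python, from rig import read_state, capture, hand_in, trace, landmark_of, tips_ahead gives the robot as it stands.
- The arm moves only by the shell command python3 -m jog 'ROWS'. ROWS is JSON, a list of rows, each an object of numbers: "tx", "ty", "tz": the shift along the tool's x, y, z in cm; "roll": the turn about the tool's z in rad; "jaw": the opening, from 0 (shut) to 1 (fully open). A call has 1 to 8 rows; each row shifts and turns the commanded pose from where the row before left it, along the tool's axes as they then stand; what a row does not reach is not made up. A row lasts 1/10 s, in which the tool goes at most 50 mm and 8.59 degrees, less where a joint would pass 70% of its speed; a pose out of reach is approached as far as the arm can. A call with a gripper value outside its range is refused whole. The fingers move at their own pace and stop on an object; the grip force is fixed at half the most. Time passes only in rows, so rows that do not move let the fingers close. It gives the time, the measured TCP pose, the force, the opening and the grip force at its end, in the units of the state.
- read_state(): the state, without advancing time (a new reading comes with each control period).
- capture(name): name is "side" or "top"; returns a dict with "img" (400x640x3 uint8, red, green, blue), "vertical_fov" (degrees; the focal length in pixels is half the picture's height over the tangent of half this angle, whatever the lens; pixels are square), "cx", "cy" (the principal point, pixels), "cam_to_world" (4x4, takes a point from camera to world coordinates). Camera axes: x right, y up, looking along -z (the intrinsics and any distortion apply to the point x, -y, -z); pixel columns grow to the right and rows downward; lengths in m; the calibration is good to about 2 mm. A picture is of the moment at which its call begins. There is no depth.
- hand_in(): hands the job in; it is judged then, once.
Trained networks look in the newest picture that a camera, given by its name, has taken for a name from the list of things; names that differ only in an ending like _2 or _b are one class to them, and where a whole thing is asked for, a point or a joint stands for the part that bears it (a point fixed in the world has none). Each returns a list of dicts, best first, with "p" (0 to 1); they miss things now and then, are a little off and sometimes report something else, mostly with a low value. They report only what shows in the picture. A call takes as long as a camera call. They do not tell look-alikes from the thing itself.
- trace(camera, thing): "pixels" (400x640 bool, what is visible of it) and "bbox" ([left, top, width, height] in pixels, round what is visible of it).
- landmark_of(camera, thing): "point" ([row, column] in pixels: a listed point, or the origin of a listed thing).
The state is a dict: "time_s": time; "joint_positions": joint angles; "qvel": joint speeds; "tau": joint torques, N m; "position": TCP position; "tcp_rot": TCP orientation; "force": force on the tool from outside, world axes, zero at the start; "moment": the same for the moment, N m; "opening": opening from 0.0 (shut) to 1.0 (fully open); "grasp_force": force on a finger pad.
Only numpy, scipy, OpenCV 4.12 (cv2) and the standard library are available. Lean on these libraries where they do the work, as an engineer would, in place of code of your own. Each camera call takes 0.05 s, during which the arm holds its last target. There are 200 camera calls.

### The job

Put the larger of the two paint mullers away: slide back the keeper bar of the wooden rack, hang the muller by its handle in the rack's slot (stem in the slot, stone foot under the shelf, handle collar resting on top) and let go, then slide the keeper fully shut so that the muller cannot come out. Leave the small muller and the other things on the bench where they are.

Things in the scene. Friction and masses are not known exactly. Their poses are not given: they have to be found in the camera images.
- muller: The larger muller (grinds paint), loose, upright on the glass slab, 0.4 to 0.65 kg, round about z. Origin: centre of its underside; z up the handle. From the bottom: marble foot 64 mm diameter, 22 mm high; steel stem 18 mm diameter up to 82 mm; wooden collar 42 mm diameter, 82 to 90 mm; wooden handle 36 mm diameter, 90 to 132 mm (top).
- muller_collar (a point): Point on the large muller's axis at the underside of its collar, 82 mm above its underside.
- rack: Plywood rack fixed to the bench. Shelf 10 mm thick, top 115 mm above the bench, rack x -55 to +75 mm, y -85 to +135 mm, on 12 mm upright boards at both y ends; open in front (-x). A 27 mm wide slot runs along y = 0 from the front edge to x = +16 mm, where it is closed. Back cross board at x 65 to 75 mm, 70 to 100 mm up. Origin: on the bench under the seat; z up.
- rack_seat (a point): Where the muller's axis hangs: in the slot, level with the shelf's upper face, 115 mm above the rack's origin. Axes parallel to the rack's.
- keeper (a joint): Keeper position, m. Aluminium bar 14 x 90 x 8 mm sliding along rack y on the shelf's front edge (centre line rack x = -47 mm, top 124 mm above the bench). 0 = fully shut: covers y -22 to +68 mm, across the slot. 0.05 = fully open: covers y +28 to +118 mm, slot free. Opens towards rack +y; friction about 1.5 N, stays where left.
- keeper_knob (a point): Top centre of the keeper's steel knob, an upright round pin 14 mm diameter standing 34 mm above the bar, top 160 mm above the bench; in the rack's frame at x = -47 mm, y = 55 mm + keeper position. Moves with the keeper.
- slab: Glass mixing slab fixed to the bench, 220 x 240 mm (x, y), 8 mm thick, both mullers stand on it. Origin: centre of its underside.
- small_muller: The smaller muller, same form: foot 46 mm diameter, 18 mm high, collar 32 mm diameter at 58 to 66 mm, handle 26 mm diameter up to 96 mm. Not to be moved. Origin: centre of its underside.
- tin: Closed ink tin, 74 mm diameter, 50 mm high, on the bench. Not to be moved. Origin: centre of its underside.
- knife: Palette knife 200 mm long lying on the bench, handle to its -x. Not to be moved.
- brush_jar: Glass jar 72 mm diameter, 110 mm high, with brushes up to 220 mm high, on the bench. Not to be moved. Origin: centre of its underside.
Things that resemble listed ones, but are neither listed nor needed, are in the scene too. What is shaped like the muller but orange is not meant.

How it is judged:
By the outcome, as a careful person would: the job done as asked, in the order asked, and still so for the second after the job is handed in, with the robot touching nothing.
It also fails if it takes over 72 s, if anything falls off the work surface, if the arm or the gripper's body presses on something with over 40 N, if the wrist force passes 120 N, or if a joint passes its speed limit or range.

## Working session

There is one attempt and no reset: what is moved stays moved. The work goes in short steps, Python scripts to look and compute and a shell command to move; the robot and the scene stay as the last step left them, time stands still between calls to the robot, and variables do not carry over. Pictures are saved under pics/ and viewed, at most 12 in all, crops included, and the job is handed in when it is done.

```bash
ls; mkdir -p pics; cat > h.py <<'E'
import numpy as np, cv2
from rig import read_state, capture, hand_in, trace, landmark_of, tips_ahead
def ray(c,rc):
    f=200/np.tan(np.radians(c['vertical_fov'])/2)
    M=np.array(c['cam_to_world']); 
    d=np.array([(rc[1]-c['cx'])/f,-(rc[0]-c['cy'])/f,-1.0])
    return M[:3,3], M[:3,:3]@d
def onz(c,rc,z):
    o,d=ray(c,rc); return o+d*(z-o[2])/d[2]
def tri(r):
    A=0;b=0
    for o,d in r:
        d=d/np.linalg.norm(d);P=np.eye(3)-np.outer(d,d);A=A+P;b=b+P@o
    p=np.linalg.solve(A,b); 
    return p,[np.linalg.norm(np.cross(p-o,d/np.linalg.norm(d))) for o,d in r]
def save(c,n): cv2.imwrite('pics/'+n,c['img'][:,:,::-1])
E
python3 - <<'E'
from h import *
C={n:capture(n) for n in('top','side')}
for n,c in C.items():
    save(c,n+'0.png'); print(n,[ (k,v) for k,v in c.items() if k!='img'])
    for t in ['muller','muller_collar','rack','rack_seat','keeper_knob','slab','small_muller','tin','brush_jar']:
        print(n,t,[(round(d['p'],2),np.round(d['point'],1).tolist()) for d in landmark_of(n,t)])
print(read_state(),tips_ahead)
E
```

```text
pics
top [('vertical_fov', 57.19752907979578), ('cx', 322.418819557451), ('cy', 197.74881767458268), ('cam_to_world', array([[ 0.00741064,  0.98670572, -0.16234811,  0.44589752],
       [-0.99943028,  0.0126543 ,  0.03128869,  0.0979371 ],
       [ 0.03292713,  0.16202375,  0.98623735,  1.09884959],
       [ 0.        ,  0.        ,  0.        ,  1.        ]]))]
top muller [(0.94, [261.9, 336.9]), (0.86, [209.0, 392.1]), (0.62, [195.5, 251.7]), (0.58, [148.9, 442.6]), (0.55, [161.3, 404.7])]
top muller_collar [(0.85, [157.9, 415.7]), (0.62, [142.8, 452.0]), (0.6, [207.9, 395.4])]
top rack [(0.91, [190.6, 281.7])]
top rack_seat [(0.83, [190.3, 278.7])]
top keeper_knob [(0.66, [194.5, 248.7])]
top slab [(0.57, [224.4, 407.4]), (0.35, [222.4, 185.0])]
top small_muller [(0.74, [221.6, 426.6])]
top tin [(0.77, [152.9, 367.9]), (0.73, [194.0, 247.2]), (0.29, [269.3, 310.5]), (0.27, [186.3, 279.1])]
top brush_jar [(0.7, [223.5, 186.3]), (0.65, [223.0, 409.0]), (0.38, [189.9, 284.6])]
side [('vertical_fov', 46.35243511154225), ('cx', 321.655926689293), ('cy', 202.76596183966376), ('cam_to_wo
[... 1061 characters left out ...]
475e-03,
        6.76889461e+01, -1.02272542e+01]), 'qvel': array([ 0.00802544, -0.01743688,  0.02460534, -0.04726616, -0.12803058,
       -0.05567218]), 'tau': array([ 6.78764009e-04, -4.40021110e+01, -1.76989263e+01,  6.33762334e-02,
        5.03622356e-02,  1.76866415e-06]), 'position': array([0.19587109, 0.5935144 , 0.24156283]), 'tcp_rot': array([[-9.49603187e-01,  3.13454600e-01,  2.55058964e-06],
       [ 3.13454600e-01,  9.49603186e-01,  4.31840656e-05],
       [ 1.11141960e-05,  4.18072204e-05, -9.99999999e-01]]), 'force': array([ 1.11001824,  0.82038485, -0.2845223 ]), 'moment': array([ 0.01161712, -0.00956239,  0.02518185]), 'grasp_force': 0.0, 'opening': 0.9991236154247298} 0.019
```

View pics/top0.png

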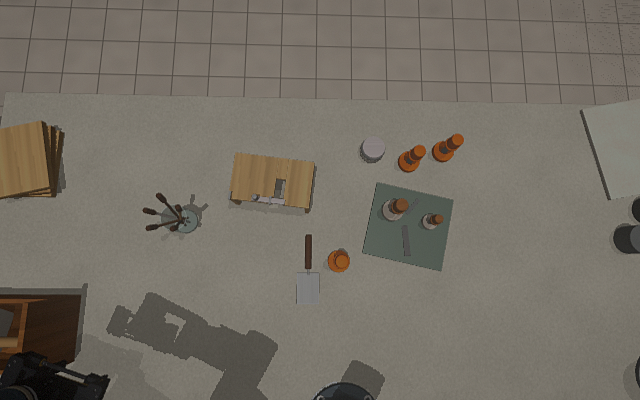

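View pics/side0.png

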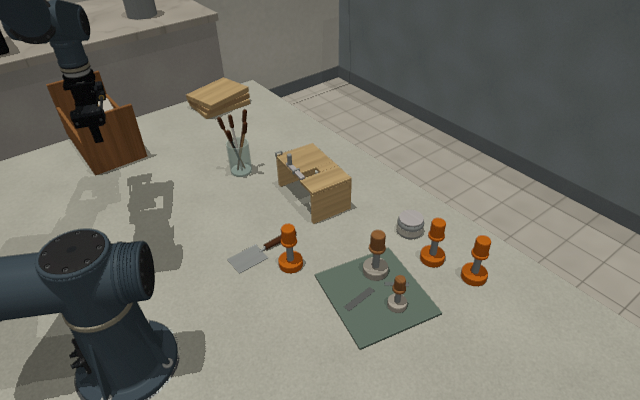

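The top view shows the large muller at row 209, col 395, on the slab, and the rack's slot at about (188, 279) with its keeper to the left of it. The side view shows the muller at about (255, 376) and the rack at about (180, 313). The orange shapes are decoys. I'll zoom in on the rack and triangulate.

```bash
python3 - <<'E'
from h import *
C={n:capture(n) for n in('top','side')}
T,S=C['top'],C['side']
def P(n,a,b):
    p,e=tri([ray(T,a),ray(S,b)]); print(n,p.round(4),np.round(e,4))
P('muller',[209,392.1],[273.7,374.8])
P('collar',[207.9,395.4],[252.2,378.1])
P('seat',[190.3,278.7],[170.6,312.6])
P('knob',[194.5,248.7],[150.4,285.3])
a=T['img'][140:225,220:325];b=S['img'][135:230,265:365]
a=cv2.resize(a,(0,0),fx=7.5,fy=7,interpolation=2)[:, :788]; b=cv2.resize(b,(0,0),fx=8,fy=6,interpolation=2)
a=cv2.resize(T['img'][140:225,220:325],(0,0),fx=7,fy=7,interpolation=2)
b=cv2.resize(S['img'][135:230,265:365],(0,0),fx=6,fy=6,interpolation=2)
save({'img':a},'t1.png');save({'img':b},'s1.png')
for n,c in C.items():
  for t in('rack','keeper_knob','keeper','muller'):
    for d in trace(n,t)[:2]:
      m=np.array(d['pixels'],np.uint8);r=cv2.minAreaRect(np.argwhere(m)[:,::-1].astype(np.float32))
      print(n,t,round(d['p'],2),d['bbox'],m.sum(),cv2.boxPoints(r).round(1).tolist())
E
```

```text
muller [ 0.5921 -0.1476 -0.0011] [0.0034 0.0034]
collar [ 0.5913 -0.1444  0.0729] [0.0036 0.0036]
seat [0.632  0.1819 0.1197] [0.0069 0.0069]
knob [0.6041 0.2592 0.1628] [0.0022 0.0022]
top rack 0.56 [231.0, 152.4, 82.9, 61.2] 3699 [[226.89999389648438, 202.60000610351562], [233.3000030517578, 151.39999389648438], [314.8999938964844, 161.60000610351562], [308.5, 212.8000030517578]]
top keeper_knob 0.63 [247.4, 192.7, 37.4, 10.0] 170 [[250.5, 199.8000030517578], [251.60000610351562, 193.39999389648438], [284.5, 198.89999389648438], [283.5, 205.1999969482422]]
top keeper 0.44 [251.7, 196.4, 36.0, 7.2] 174 [[250.6999969482422, 201.10000610351562], [251.1999969482422, 194.60000610351562], [284.3999938964844, 197.3000030517578], [283.8999938964844, 203.6999969482422]]
top muller 0.64 [329.6, 250.8, 19.8, 21.6] 377 [[328.0, 250.0], [349.0, 250.0], [349.0, 271.0], [328.0, 271.0]]
top muller 0.63 [432.2, 135.4, 30.7, 27.4] 530 [[428.0, 151.0], [452.0, 127.0], [466.0, 141.0], [442.0, 165.0]]
side keeper_knob 0.51 [285.7, 153.2, 17.2, 25.5] 161 [[282.1000061035156, 157.6999969482422], [289.3999938964844, 153.10000610351562], [304.29998779296875, 177.1999969482422], [297.0, 181.6999969482422]]
side keeper 0.44 [285.6, 151.2, 19.8, 29.1] 143 [[281.8999938964844, 156.8000030517578], [289.29998779296875, 152.1999969482422], [304.8999938964844, 177.39999389648438], [297.5, 182.0]]
side muller 0.88 [420.1, 218.1, 26.1, 50.4] 822 [[419.1000061035156, 265.5], [422.3999938964844, 216.6999969482422], [445.70001220703125, 218.3000030517578], [442.29998779296875, 267.1000061035156]]
side muller 0.84 [361.8, 231.2, 25.3, 50.3] 853 [[363.0, 230.0], [387.0, 230.0], [387.0, 280.0], [363.0, 280.0]]
```

View pics/t1.png

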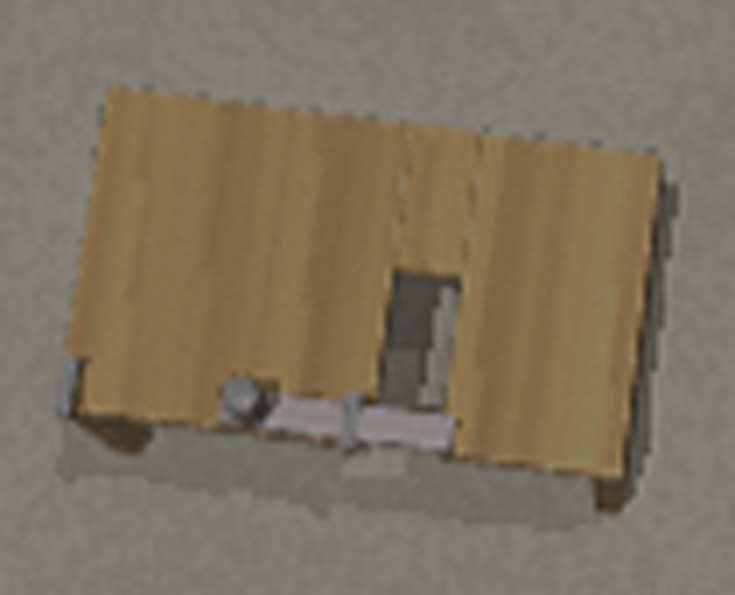

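View pics/s1.png

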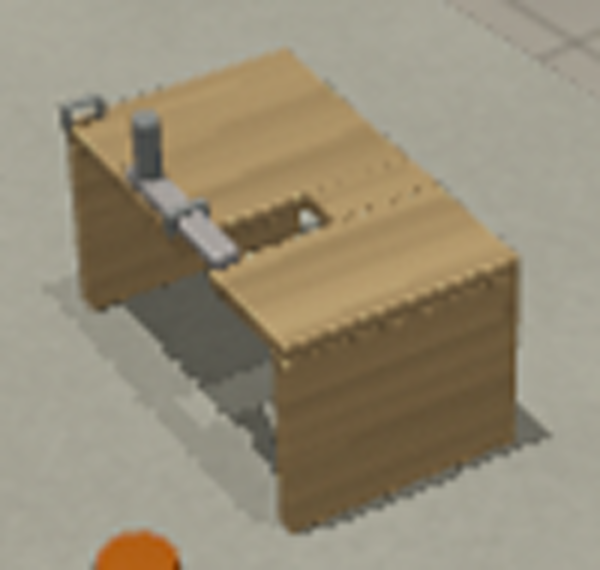

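The rack crops show the slot's closed end (top, crop px (393,268)-(463,280)), the knob (241,390) and all the shelf corners. The keeper is shut and there are guide staples on the bar. I'll fit the rack pose from these corners and zoom in on the muller.

```bash
cat > fit.py <<'E'
from h import *
from scipy.optimize import least_squares
def proj(c,p):
    f=200/np.tan(np.radians(c['vertical_fov'])/2); M=np.array(c['cam_to_world'])
    q=(np.asarray(p)-M[:3,3])@M[:3,:3]
    return np.c_[c['cx']+f*q[:,0]/-q[:,2], c['cy']-f*q[:,1]/-q[:,2]]
E
python3 - <<'E'
from fit import *
T,S=capture('top'),capture('side')
R=np.array([[75,135,115],[75,-85,115],[-55,-85,115],[16,13.5,115],[16,-13.5,115],[-47,55,160]])/1e3
t=(np.array([[108,88],[660,155],[622,474],[393,268],[463,280],[241,388]])+.5)/7-.5+[220,140]
R2=np.array([[75,135,115],[75,-85,115],[-55,-85,115],[16,13.5,115],[16,-13.5,115],[-47,55,160],[-55,-85,0]])/1e3
s=(np.array([[288,50],[518,260],[285,352],[313,195],[330,218],[145,117],[290,532]])+.5)/6-.5+[265,135]
def W(P,v): 
    c,n=np.cos(v[3]),np.sin(v[3]); return np.c_[c*P[:,0]-n*P[:,1],n*P[:,0]+c*P[:,1],P[:,2]]+v[:3]
def run(use):
    def r(v):
        o=[]
        if 't' in use:o.append((proj(T,W(R,v))-t).ravel())
        if 's' in use:o.append((proj(S,W(R2,v))-s).ravel())
        return np.concatenate(o)
    q=least_squares(r,[.63,.18,0,0],loss='soft_l1'); print(use,q.x.round(4),np.degrees(q.x[3]).round(2)); print(r(q.x).reshape(-1,2).round(1).tolist()); return q.x
v=run('ts');run('t');run('s')
print('knob',W(R[-1:],v),'slot',W(np.array([[0,0,.115],[-.13,0,.115]]),v))
a=cv2.resize(T['img'][185:245,375:450],(0,0),fx=5,fy=5,interpolation=2)
b=cv2.resize(S['img'][222:288,345:390],(0,0),fx=5,fy=5,interpolation=2)
o=np.zeros((340,610,3),np.uint8);o[:300,:375]=a;o[:330,380:605]=b;save({'img':o},'m1.png')
E
```

```text
ts [ 0.6444  0.1837 -0.0024 -0.1148] -6.58
[[-0.1, -0.6], [0.1, -0.1], [-0.5, 0.5], [-0.1, -0.0], [-0.3, -0.5], [0.6, 0.7], [-0.4, -0.4], [0.4, -0.4], [-0.3, -0.4], [-1.0, 0.0], [0.9, 0.8], [0.4, 0.0], [0.1, 0.8]]
t [ 0.6452  0.1839 -0.0059 -0.1107] -6.34
[[0.0, -0.3], [-0.0, -0.1], [-0.4, 0.3], [-0.0, -0.0], [-0.3, -0.5], [0.8, 0.7]]
s [ 0.6497  0.1909 -0.0087 -0.1186] -6.79
[[-0.2, -0.2], [0.1, -0.3], [-0.4, -0.6], [-1.0, 0.1], [0.9, 0.8], [0.7, 0.1], [-0.0, 0.3]]
knob [[0.60404819 0.24376674 0.15761505]] slot [[0.6444378  0.18374441 0.11261505]
 [0.51529372 0.19863756 0.11261505]]
```

View pics/m1.png

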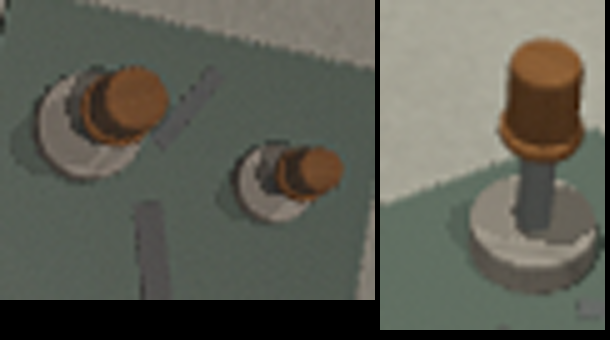

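The crop shows the large muller's handle top at crop px (135,98) in the top view and (546,65) in the side view. The foot's top face is at about (533,222) in the side view. Next I'll fit the muller and locate the jar.

```bash
python3 - <<'E'
from fit import *
T,S=capture('top'),capture('side')
ft=lambda p:(np.array(p)+.5)/5-.5+[375,185]
fs=lambda p:(np.array(p)+.5)/5-.5+[345,222]
t=ft([[136,98],[92,124]]); s=fs([[166,65],[153,222],[161,145]])
print('top3d',tri([ray(T,t[0][::-1]),ray(S,s[0][::-1])]))
print('foot t z=.019',onz(T,t[1][::-1],.019),'s z=.03',onz(S,s[1][::-1],.03))
print('handle t z=.14',onz(T,t[0][::-1],.14),'s',onz(S,s[0][::-1],.14))
print('jar',tri([ray(T,[223.5,186.3]),ray(S,[171.6,242.2])]), onz(T,[222,188],.0),onz(S,[171.6,242.2],0))
print('small',tri([ray(T,[221.6,426.6]),ray(S,[304,393.9])]))
E
```

```text
top3d (array([ 0.58959728, -0.14507512,  0.13541199]), [np.float64(0.0001569641496914559), np.float64(0.0001569641496913591)])
foot t z=.019 [ 0.59107882 -0.14760065  0.019     ] s z=.03 [ 0.58680348 -0.1474244   0.03      ]
handle t z=.14 [ 0.58904695 -0.14400805  0.14      ] s [ 0.58591781 -0.1483923   0.14      ]
jar (array([ 0.54883887,  0.46497203, -0.00313067]), [np.float64(0.0050266463553669885), np.float64(0.005026646355366889)]) [0.54870675 0.4617667  0.        ] [0.55107807 0.45800416 0.        ]
small (array([ 0.55548677, -0.25055852,  0.00677494]), [np.float64(0.0015806659947538997), np.float64(0.0015806659947541967)])
```

```bash
python3 -m jog '[{"tz":-5},{"tz":-3,"roll":0.1},{"roll":0}]'
```

```text
$[0]: bad value
```

```bash
python3 -m jog '[{"tx":0,"ty":0,"tz":-3,"roll":-0.1,"jaw":1},{"tx":0,"ty":0,"tz":-3,"roll":-0.1,"jaw":1}]'; python3 -m jog '[{"tz":-0.2,"jaw":0.8}]'
```

```text
time_s: 1.9
position: [0.1955, 0.5928, 0.3011]
tcp_rot: [[-0.993, 0.115, -0.002], [0.115, 0.993, -0.003], [0.001, -0.003, -1.0]]
force: [-0.2, 0.2, -0.4]
opening: 0.998
grasp_force: 0.0$[0]: bad value
```

```bash
python3 -m jog '[{"tx":-3.2,"ty":-2.1,"tz":0,"roll":0,"jaw":0.6},{"tx":-3.2,"ty":-2.1,"tz":0,"roll":0,"jaw":0.6},{"tx":-3.2,"ty":-2.1,"tz":0,"roll":0,"jaw":0.6},{"tx":-3.2,"ty":-2.1,"tz":0,"roll":0,"jaw":0.6},{"tx":-3.2,"ty":-2.1,"tz":0,"roll":0,"jaw":0.6},{"tx":-3.2,"ty":-2.1,"tz":0,"roll":0,"jaw":0.6},{"tx":-3.2,"ty":-2.1,"tz":0,"roll":0,"jaw":0.6},{"tx":-3.2,"ty":-2.1,"tz":0,"roll":0,"jaw":0.6}]'; python3 -m jog '[{"tx":-3.2,"ty":-2.1,"tz":0,"roll":0,"jaw":0.6},{"tx":-3.2,"ty":-2.1,"tz":0,"roll":0,"jaw":0.6},{"tx":-3.2,"ty":-2.1,"tz":0,"roll":0,"jaw":0.6},{"tx":-3.2,"ty":-2.1,"tz":0,"roll":0,"jaw":0.6},{"tx":-3.2,"ty":-2.1,"tz":0,"roll":0,"jaw":0.6},{"tx":-3.2,"ty":-2.1,"tz":0,"roll":0,"jaw":0.6},{"tx":0,"ty":0,"tz":0,"roll":0,"jaw":0.6},{"tx":0,"ty":0,"tz":0,"roll":0,"jaw":0.6}]'
```

```text
time_s: 2.7
position: [0.4312, 0.3952, 0.3017]
tcp_rot: [[-0.993, 0.119, 0.0], [0.119, 0.993, 0.0], [-0.0, 0.0, -1.0]]
force: [0.3, 0.2, 1.0]
opening: 0.602
grasp_force: 0.0
time_s: 3.5
position: [0.6062, 0.2477, 0.3011]
tcp_rot: [[-0.993, 0.12, -0.001], [0.12, 0.993, 0.0], [0.001, 0.0, -1.0]]
force: [-0.6, 0.2, -0.0]
opening: 0.598
grasp_force: 0.0
```

```bash
python3 -m jog '[{"tx":0.15,"ty":-0.4,"tz":2,"roll":0,"jaw":0.6},{"tx":0,"ty":0,"tz":3,"roll":0,"jaw":0.6},{"tx":0,"ty":0,"tz":3,"roll":0,"jaw":0.6},{"tx":0,"ty":0,"tz":2,"roll":0,"jaw":0.6},{"tx":0,"ty":0,"tz":1,"roll":0,"jaw":0.6},{"tx":0,"ty":0,"tz":0,"roll":0,"jaw":0.6},{"tx":0,"ty":0,"tz":0,"roll":0,"jaw":0.6}]'; python3 - <<'E'
from h import *
S=capture('side');T=capture('top')
b=cv2.resize(S['img'][105:215,255:365],(0,0),fx=4,fy=4,interpolation=2)
a=cv2.resize(T['img'][150:230,215:305],(0,0),fx=4,fy=4,interpolation=2)
o=np.zeros((440,800,3),np.uint8);o[:,:440]=b;o[:320,440:]=a;save({'img':o},'k1.png')
E
```

```text
time_s: 4.2
position: [0.6041, 0.2454, 0.1925]
tcp_rot: [[-0.993, 0.118, 0.002], [0.118, 0.993, 0.0], [-0.001, 0.001, -1.0]]
force: [-0.6, 0.8, 0.4]
opening: 0.602
grasp_force: 0.0
```

View pics/k1.png

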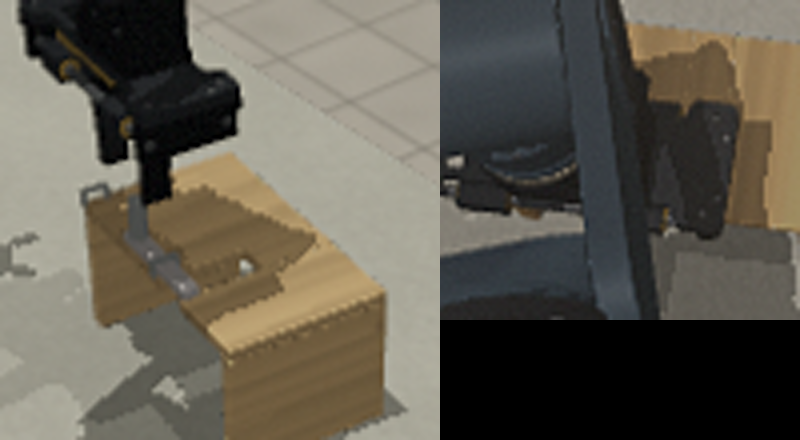

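The side crop shows the fingers above the knob, with the near finger at crop px (155,170) on its -y side and the knob at (138,215). I'll go down and grip.

```bash
python3 -m jog '[{"tx":0,"ty":0,"tz":1.5,"roll":0,"jaw":0.6},{"tx":0,"ty":0,"tz":1.5,"roll":0,"jaw":0.6},{"tx":0,"ty":0,"tz":0.7,"roll":0,"jaw":0.6},{"tx":0,"ty":0,"tz":0,"roll":0,"jaw":0.6},{"tx":0,"ty":0,"tz":0,"roll":0,"jaw":0.2},{"tx":0,"ty":0,"tz":0,"roll":0,"jaw":0.1},{"tx":0,"ty":0,"tz":0,"roll":0,"jaw":0.1},{"tx":0,"ty":0,"tz":0,"roll":0,"jaw":0.1}]'
```

```text
time_s: 5.1
position: [0.6042, 0.2447, 0.155]
tcp_rot: [[-0.993, 0.118, 0.001], [0.118, 0.993, 0.0], [-0.001, 0.0, -1.0]]
force: [-0.0, 0.4, 0.8]
opening: 0.32
grasp_force: 0.0
```

```bash
python3 -m jog '[{"tx":0,"ty":0,"tz":0,"roll":0,"jaw":0.05},{"tx":0,"ty":0,"tz":0,"roll":0,"jaw":0.05},{"tx":0,"ty":0,"tz":0,"roll":0,"jaw":0.05},{"tx":0,"ty":0,"tz":0,"roll":0,"jaw":0.05}]'
```

```text
time_s: 5.5
position: [0.604, 0.2448, 0.1547]
tcp_rot: [[-0.993, 0.119, 0.0], [0.119, 0.993, 0.0], [-0.0, 0.0, -1.0]]
force: [0.2, 0.4, 0.4]
opening: 0.152
grasp_force: 30.0
```

```bash
python3 -m jog '[{"tx":0,"ty":0.8,"tz":0,"roll":0,"jaw":0.05},{"tx":0,"ty":0.8,"tz":0,"roll":0,"jaw":0.05},{"tx":0,"ty":0.8,"tz":0,"roll":0,"jaw":0.05},{"tx":0,"ty":0.8,"tz":0,"roll":0,"jaw":0.05},{"tx":0,"ty":0.8,"tz":0,"roll":0,"jaw":0.05},{"tx":0,"ty":0.6,"tz":0,"roll":0,"jaw":0.05},{"tx":0,"ty":0,"tz":0,"roll":0,"jaw":0.05},{"tx":0,"ty":0,"tz":0,"roll":0,"jaw":0.05}]';python3 -m jog '[{"tx":0,"ty":0.2,"tz":0,"roll":0,"jaw":0.05},{"tx":0,"ty":0,"tz":0,"roll":0,"jaw":0.05}]';python3 -m jog '[{"tx":0,"ty":0.2,"tz":0,"roll":0,"jaw":0.05},{"tx":0,"ty":0,"tz":0,"roll":0,"jaw":0.05}]'
```

```text
time_s: 6.3
position: [0.6093, 0.2913, 0.1547]
tcp_rot: [[-0.993, 0.118, 0.0], [0.118, 0.993, 0.001], [-0.0, 0.001, -1.0]]
force: [-0.6, 0.8, 4.1]
opening: 0.151
grasp_force: 30.0
time_s: 6.5
position: [0.6094, 0.2922, 0.1547]
tcp_rot: [[-0.993, 0.119, -0.0], [0.119, 0.993, -0.0], [0.0, -0.0, -1.0]]
force: [-2.6, 0.5, 4.2]
opening: 0.148
grasp_force: 30.0
time_s: 6.7
position: [0.6094, 0.2926, 0.1546]
tcp_rot: [[-0.993, 0.118, -0.001], [0.118, 0.993, -0.003], [0.001, -0.004, -1.0]]
force: [-2.5, -4.3, 5.4]
opening: 0.148
grasp_force: 30.0
```

```bash
python3 -m jog '[{"tx":0,"ty":0.2,"tz":0,"roll":0,"jaw":0.05},{"tx":0,"ty":0,"tz":0,"roll":0,"jaw":0.05}]'; python3 - <<'E'
from h import *
s=read_state();print(s['position'],s['force'])
T=capture('top');S=capture('side')
b=cv2.resize(S['img'][105:215,255:365],(0,0),fx=5,fy=5,interpolation=2)
save({'img':b},'k2.png')
E
```

```text
time_s: 6.9
position: [0.6094, 0.2927, 0.1545]
tcp_rot: [[-0.993, 0.118, -0.003], [0.118, 0.993, -0.007], [0.002, -0.007, -1.0]]
force: [-2.9, -8.4, 6.6]
opening: 0.149
grasp_force: 30.0
[0.60944664 0.29268994 0.15453524] [-2.89974641 -8.39487791  6.63140411]
```

View pics/k2.png

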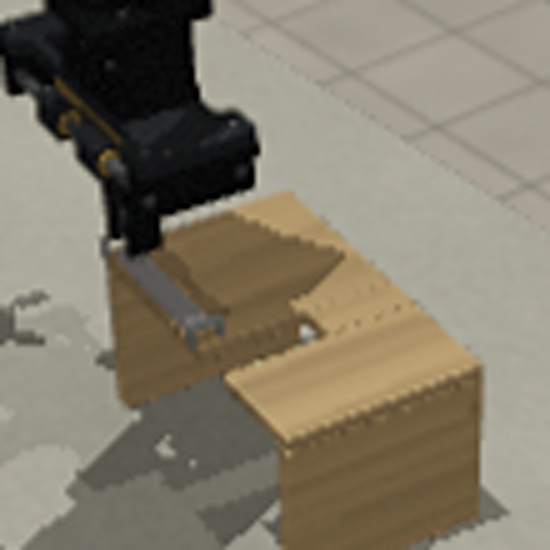

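The picture shows the keeper fully open: its end is at crop px (205,330), just past the staple, and the slot is free. The stop reaction of -8 N agrees. I'll release, rise and go to the muller.

```bash
python3 -m jog '[{"tx":0,"ty":-0.3,"tz":0,"roll":0,"jaw":0.3},{"tx":0,"ty":0,"tz":0,"roll":0,"jaw":0.5},{"tx":0,"ty":0,"tz":0,"roll":0,"jaw":0.5},{"tx":0,"ty":0,"tz":-2,"roll":0,"jaw":0.5},{"tx":0,"ty":0,"tz":-4,"roll":0,"jaw":0.75},{"tx":0,"ty":0,"tz":-4,"roll":0,"jaw":0.75},{"tx":-0.3,"ty":-4,"tz":0,"roll":0,"jaw":0.75},{"tx":-0.3,"ty":-4,"tz":0,"roll":0,"jaw":0.75}]';python3 -m jog '[{"tx":-0.3,"ty":-4.4,"tz":0,"roll":0,"jaw":0.75},{"tx":-0.3,"ty":-4.4,"tz":0,"roll":0,"jaw":0.75},{"tx":-0.3,"ty":-4.4,"tz":0,"roll":0,"jaw":0.75},{"tx":-0.3,"ty":-4.4,"tz":0,"roll":0,"jaw":0.75},{"tx":-0.3,"ty":-4.4,"tz":0,"roll":0,"jaw":0.75},{"tx":-0.3,"ty":-4.4,"tz":0,"roll":0,"jaw":0.75},{"tx":-0.3,"ty":-4.4,"tz":0,"roll":0,"jaw":0.75},{"tx":-0.3,"ty":-4.4,"tz":0,"roll":0,"jaw":0.75}]';python3 -m jog '[{"tx":0,"ty":0,"tz":0,"roll":0,"jaw":0.75},{"tx":0,"ty":0,"tz":0,"roll":0,"jaw":0.75}]'
```

```text
time_s: 7.8
position: [0.6072, 0.2141, 0.2563]
tcp_rot: [[-0.993, 0.115, 0.005], [0.115, 0.993, 0.001], [-0.005, 0.002, -1.0]]
force: [-0.3, -0.3, -0.3]
opening: 0.725
grasp_force: 0.0
time_s: 8.6
position: [0.5885, -0.1406, 0.2543]
tcp_rot: [[-0.993, 0.118, 0.001], [0.118, 0.993, 0.0], [-0.001, 0.0, -1.0]]
force: [0.3, 0.7, 0.8]
opening: 0.753
grasp_force: 0.0
time_s: 8.8
position: [0.5884, -0.1399, 0.2542]
tcp_rot: [[-0.993, 0.121, 0.0], [0.121, 0.993, 0.001], [0.0, 0.001, -1.0]]
force: [0.5, -0.1, -0.3]
opening: 0.748
grasp_force: 0.0
```

```bash
python3 -m jog '[{"tx":0,"ty":-0.6,"tz":2,"roll":0,"jaw":0.75},{"tx":0,"ty":0,"tz":3,"roll":0,"jaw":0.75},{"tx":0,"ty":0,"tz":3,"roll":0,"jaw":0.75},{"tx":0,"ty":0,"tz":0.5,"roll":0,"jaw":0.75},{"tx":0,"ty":0,"tz":0,"roll":0,"jaw":0.75},{"tx":0,"ty":0,"tz":0,"roll":0,"jaw":0.75}]'; python3 - <<'E'
from h import *
S=capture('side');T=capture('top')
b=cv2.resize(S['img'][180:300,315:435],(0,0),fx=4,fy=4,interpolation=2)
a=cv2.resize(T['img'][170:250,355:445],(0,0),fx=3,fy=3,interpolation=2)
o=np.zeros((480,750,3),np.uint8);o[:,:480]=b;o[:240,480:]=a;save({'img':o},'g1.png')
E
```

```text
time_s: 9.4
position: [0.5887, -0.1446, 0.1708]
tcp_rot: [[-0.993, 0.117, 0.002], [0.117, 0.993, -0.001], [-0.002, -0.001, -1.0]]
force: [0.3, -0.6, -0.2]
opening: 0.747
grasp_force: 0.0
```

View pics/g1.png

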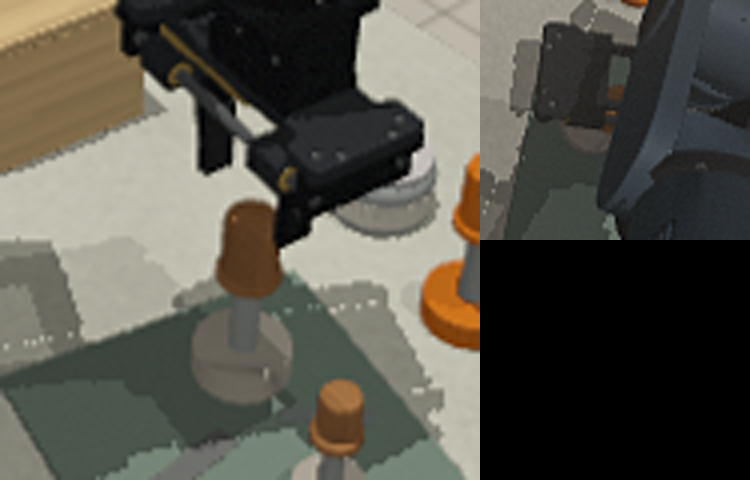

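The side crop shows the handle top at crop px (250,212), between the finger tips at (215,150) and (292,235). I'll go down and grip.

```bash
python3 -m jog '[{"tx":0,"ty":-0.1,"tz":1.5,"roll":0,"jaw":0.75},{"tx":0,"ty":0,"tz":1.5,"roll":0,"jaw":0.75},{"tx":0,"ty":0,"tz":1.3,"roll":0,"jaw":0.75},{"tx":0,"ty":0,"tz":0,"roll":0,"jaw":0.75},{"tx":0,"ty":0,"tz":0,"roll":0,"jaw":0.5},{"tx":0,"ty":0,"tz":0,"roll":0,"jaw":0.3},{"tx":0,"ty":0,"tz":0,"roll":0,"jaw":0.3},{"tx":0,"ty":0,"tz":0,"roll":0,"jaw":0.3}]';python3 -m jog '[{"tx":0,"ty":0,"tz":0,"roll":0,"jaw":0.3},{"tx":0,"ty":0,"tz":0,"roll":0,"jaw":0.3},{"tx":0,"ty":0,"tz":0,"roll":0,"jaw":0.3}]'
```

```text
time_s: 10.3
position: [0.5878, -0.1463, 0.1271]
tcp_rot: [[-0.993, 0.119, 0.001], [0.119, 0.993, -0.0], [-0.001, -0.0, -1.0]]
force: [1.2, 0.2, -0.5]
opening: 0.474
grasp_force: 0.0
time_s: 10.6
position: [0.5877, -0.1458, 0.127]
tcp_rot: [[-0.993, 0.119, 0.001], [0.119, 0.993, 0.0], [-0.001, 0.0, -1.0]]
force: [-0.1, 2.3, 3.1]
opening: 0.403
grasp_force: 30.0
```

```bash
python3 -m jog '[{"tx":0,"ty":0,"tz":-1,"roll":0,"jaw":0.3},{"tx":0,"ty":0,"tz":-2,"roll":0,"jaw":0.3},{"tx":0,"ty":0,"tz":-3,"roll":0,"jaw":0.3},{"tx":0,"ty":0,"tz":-3,"roll":0,"jaw":0.3},{"tx":0,"ty":0,"tz":-3,"roll":0,"jaw":0.3},{"tx":0,"ty":0,"tz":-3,"roll":0,"jaw":0.3},{"tx":1,"ty":1,"tz":-1,"roll":0,"jaw":0.3},{"tx":2,"ty":2,"tz":0,"roll":0,"jaw":0.3}]';python3 -m jog '[{"tx":2,"ty":3,"tz":0,"roll":0,"jaw":0.3},{"tx":2,"ty":3,"tz":0,"roll":0,"jaw":0.3},{"tx":2,"ty":3,"tz":0,"roll":0,"jaw":0.3},{"tx":0.6,"ty":3,"tz":0,"roll":0,"jaw":0.3},{"tx":0,"ty":3,"tz":0,"roll":0,"jaw":0.3},{"tx":0,"ty":3,"tz":0,"roll":0,"jaw":0.3},{"tx":0,"ty":3,"tz":0,"roll":0,"jaw":0.3},{"tx":0,"ty":3,"tz":0,"roll":0,"jaw":0.3}]';python3 -m jog '[{"tx":0,"ty":3,"tz":0,"roll":0,"jaw":0.3},{"tx":0,"ty":2,"tz":0,"roll":0,"jaw":0.3},{"tx":0,"ty":1,"tz":0,"roll":0,"jaw":0.3},{"tx":0,"ty":0.3,"tz":0,"roll":0,"jaw":0.3},{"tx":0,"ty":0,"tz":0,"roll":0,"jaw":0.3},{"tx":0,"ty":0,"tz":0,"roll":0,"jaw":0.3}]'; python3 -c "
from h import *
s=read_state();p=s['position'];print(p,p@[.9934,-.1149,0],p@[.1149,.9934,0],s['tcp_rot'])"
```

```text
time_s: 11.4
position: [0.5622, -0.1139, 0.2877]
tcp_rot: [[-0.993, 0.12, 0.004], [0.12, 0.993, -0.003], [-0.005, -0.002, -1.0]]
force: [0.1, 0.1, -5.8]
opening: 0.411
grasp_force: 30.0
time_s: 12.2
position: [0.5216, 0.1347, 0.2848]
tcp_rot: [[-0.993, 0.118, -0.005], [0.118, 0.993, -0.0], [0.005, -0.001, -1.0]]
force: [0.9, -0.6, -5.8]
opening: 0.402
grasp_force: 30.0
time_s: 12.8
position: [0.5312, 0.1949, 0.2862]
tcp_rot: [[-0.993, 0.119, -0.001], [0.119, 0.993, -0.001], [0.001, -0.001, -1.0]]
force: [0.9, 0.1, -4.6]
opening: 0.407
grasp_force: 30.0
[0.53115457 0.19485693 0.28619774] 0.5052598917657811 0.25460053691358564 [[-9.92857690e-01  1.19299071e-01 -1.15678918e-03]
 [ 1.19300179e-01  9.92857785e-01 -9.41288690e-04]
 [ 1.03623227e-03 -1.07257087e-03 -9.99998888e-01]]
```

```bash
python3 -m jog '[{"tx":0,"ty":0.1,"tz":2,"roll":0,"jaw":0.3},{"tx":0,"ty":0,"tz":3,"roll":0,"jaw":0.3},{"tx":0,"ty":0,"tz":3,"roll":0,"jaw":0.3},{"tx":0,"ty":0,"tz":2,"roll":0,"jaw":0.3},{"tx":0,"ty":0,"tz":0.9,"roll":0,"jaw":0.3},{"tx":0,"ty":0,"tz":0,"roll":0,"jaw":0.3},{"tx":0,"ty":0,"tz":0,"roll":0,"jaw":0.3}]'; python3 - <<'E'
from h import *
s=read_state();p=s['position'];print(p,p@[.9934,-.1149,0],p@[.1149,.9934,0])
S=capture('side')
b=cv2.resize(S['img'][100:230,225:375],(0,0),fx=4,fy=4,interpolation=2)
save({'img':b},'r1.png')
E
```

```text
time_s: 13.5
position: [0.5327, 0.1966, 0.1785]
tcp_rot: [[-0.993, 0.119, 0.002], [0.119, 0.993, 0.0], [-0.002, 0.0, -1.0]]
force: [0.6, -0.2, -5.9]
opening: 0.406
grasp_force: 30.0
[0.53272218 0.19656892 0.17848006] 0.5066204429698401 0.2564813478956055
```

View pics/r1.png

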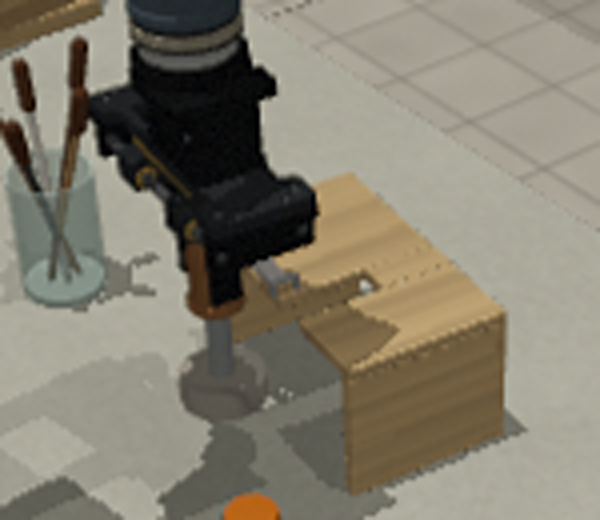

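The muller hangs upright at crop px (215,350), in front of the slot mouth. Nothing is in the way, so I'll drive in.

```bash
python3 -m jog '[{"tx":-1,"ty":0,"tz":0,"roll":0,"jaw":0.3},{"tx":-1.2,"ty":0,"tz":0,"roll":0,"jaw":0.3},{"tx":-1.2,"ty":0,"tz":0,"roll":0,"jaw":0.3},{"tx":-1.2,"ty":0,"tz":0,"roll":0,"jaw":0.3},{"tx":-1.2,"ty":0,"tz":0,"roll":0,"jaw":0.3},{"tx":0,"ty":0,"tz":0,"roll":0,"jaw":0.3}]';python3 -m jog '[{"tx":-1,"ty":0,"tz":0,"roll":0,"jaw":0.3},{"tx":-1,"ty":0,"tz":0,"roll":0,"jaw":0.3},{"tx":-1,"ty":0,"tz":0,"roll":0,"jaw":0.3},{"tx":0,"ty":0,"tz":0,"roll":0,"jaw":0.3}]'; python3 -c "
from h import *
s=read_state();p=s['position'];print(p,p@[.9934,-.1149,0],p@[.1149,.9934,0])"
```

```text
time_s: 14.15
position: [0.5925, 0.1896, 0.1777]
tcp_rot: [[-0.993, 0.119, 0.004], [0.119, 0.993, 0.0], [-0.004, 0.001, -1.0]]
force: [0.0, -0.0, -5.4]
opening: 0.41
grasp_force: 30.0
time_s: 14.55
position: [0.6216, 0.1862, 0.1778]
tcp_rot: [[-0.993, 0.119, 0.004], [0.119, 0.993, 0.0], [-0.004, 0.001, -1.0]]
force: [0.2, -0.7, -5.3]
opening: 0.406
grasp_force: 30.0
[0.62159151 0.18616453 0.17780219] 0.5960987059722396 0.2563567046117134
```

```bash
python3 -m jog '[{"tx":-1,"ty":0,"tz":0,"roll":0,"jaw":0.3},{"tx":-0.8,"ty":0,"tz":0,"roll":0,"jaw":0.3},{"tx":-0.4,"ty":0,"tz":0,"roll":0,"jaw":0.3},{"tx":0,"ty":0,"tz":0,"roll":0,"jaw":0.3}]';python3 -m jog '[{"tx":0,"ty":0,"tz":0.8,"roll":0,"jaw":0.3},{"tx":0,"ty":0,"tz":0.8,"roll":0,"jaw":0.3},{"tx":0,"ty":0,"tz":0.5,"roll":0,"jaw":0.3},{"tx":0,"ty":0,"tz":0,"roll":0,"jaw":0.3}]';python3 -m jog '[{"tx":0,"ty":0,"tz":0.3,"roll":0,"jaw":0.3},{"tx":0,"ty":0,"tz":0,"roll":0,"jaw":0.3}]';python3 -m jog '[{"tx":0,"ty":0,"tz":0.2,"roll":0,"jaw":0.3},{"tx":0,"ty":0,"tz":0,"roll":0,"jaw":0.3}]'
```

```text
time_s: 14.95
position: [0.6419, 0.1837, 0.1776]
tcp_rot: [[-0.993, 0.119, 0.001], [0.119, 0.993, 0.0], [-0.001, 0.0, -1.0]]
force: [-0.0, -0.5, -5.6]
opening: 0.411
grasp_force: 30.0
time_s: 15.35
position: [0.6396, 0.1838, 0.1549]
tcp_rot: [[-0.993, 0.118, -0.004], [0.118, 0.993, -0.0], [0.004, -0.001, -1.0]]
force: [-0.5, -0.1, -5.5]
opening: 0.406
grasp_force: 30.0
time_s: 15.55
position: [0.6408, 0.1839, 0.1533]
tcp_rot: [[-0.993, 0.118, -0.0], [0.118, 0.993, -0.0], [0.0, -0.0, -1.0]]
force: [-0.5, -1.0, -5.2]
opening: 0.398
grasp_force: 30.0
time_s: 15.75
position: [0.6413, 0.1839, 0.152]
tcp_rot: [[-0.993, 0.119, 0.001], [0.119, 0.993, 0.0], [-0.001, 0.0, -1.0]]
force: [0.5, 0.6, -4.3]
opening: 0.404
grasp_force: 30.0
```

```bash
python3 -m jog '[{"tx":-0.3,"ty":0,"tz":0,"roll":0,"jaw":0.3},{"tx":0,"ty":0,"tz":0.1,"roll":0,"jaw":0.3},{"tx":0,"ty":0,"tz":0,"roll":0,"jaw":0.3}]';python3 -m jog '[{"tx":0,"ty":0,"tz":0.1,"roll":0,"jaw":0.3},{"tx":0,"ty":0,"tz":0,"roll":0,"jaw":0.3}]';python3 -m jog '[{"tx":0,"ty":0,"tz":0.1,"roll":0,"jaw":0.3},{"tx":0,"ty":0,"tz":0,"roll":0,"jaw":0.3}]'
```

```text
time_s: 16.05
position: [0.644, 0.1836, 0.1519]
tcp_rot: [[-0.993, 0.118, 0.001], [0.118, 0.993, 0.0], [-0.001, 0.0, -1.0]]
force: [-3.6, 0.2, 4.6]
opening: 0.408
grasp_force: 30.0
time_s: 16.25
position: [0.644, 0.1836, 0.1518]
tcp_rot: [[-0.993, 0.118, 0.001], [0.118, 0.993, 0.0], [-0.001, 0.0, -1.0]]
force: [-5.8, -0.2, 9.1]
opening: 0.408
grasp_force: 30.0
time_s: 16.45
position: [0.6441, 0.1836, 0.1518]
tcp_rot: [[-0.993, 0.118, 0.002], [0.118, 0.993, -0.0], [-0.002, 0.0, -1.0]]
force: [-5.8, -0.3, 12.8]
opening: 0.405
grasp_force: 30.0
```

```bash
python3 -m jog '[{"tx":0,"ty":0,"tz":-0.2,"roll":0,"jaw":0.45},{"tx":0,"ty":0,"tz":0,"roll":0,"jaw":0.6},{"tx":0,"ty":0,"tz":0,"roll":0,"jaw":0.7},{"tx":0,"ty":0,"tz":0,"roll":0,"jaw":0.7},{"tx":0,"ty":0,"tz":-1,"roll":0,"jaw":0.7},{"tx":0,"ty":0,"tz":-3,"roll":0,"jaw":0.7},{"tx":0,"ty":0,"tz":-4,"roll":0,"jaw":0.6},{"tx":0,"ty":0,"tz":-1,"roll":0,"jaw":0.6}]';python3 -m jog '[{"tx":1.5,"ty":3.4,"tz":0,"roll":0,"jaw":0.6},{"tx":1.5,"ty":3.5,"tz":0,"roll":0,"jaw":0.6},{"tx":1.7,"ty":3.5,"tz":0,"roll":0,"jaw":0.6},{"tx":0,"ty":0,"tz":0,"roll":0,"jaw":0.6},{"tx":0,"ty":0,"tz":0,"roll":0,"jaw":0.6}]'; python3 - <<'E'
from h import *
S=capture('side')
b=cv2.resize(S['img'][100:230,225:375],(0,0),fx=4,fy=4,interpolation=2)
save({'img':b},'r2.png')
E
```

```text
time_s: 17.25
position: [0.6469, 0.1839, 0.2461]
tcp_rot: [[-0.993, 0.118, 0.01], [0.118, 0.993, 0.001], [-0.01, 0.002, -1.0]]
force: [0.6, -0.2, 0.2]
opening: 0.626
grasp_force: 0.0
time_s: 17.75
position: [0.6091, 0.2932, 0.2404]
tcp_rot: [[-0.993, 0.116, -0.0], [0.116, 0.993, -0.001], [-0.0, -0.001, -1.0]]
force: [0.4, -0.3, 0.5]
opening: 0.599
grasp_force: 0.0
```

View pics/r2.png

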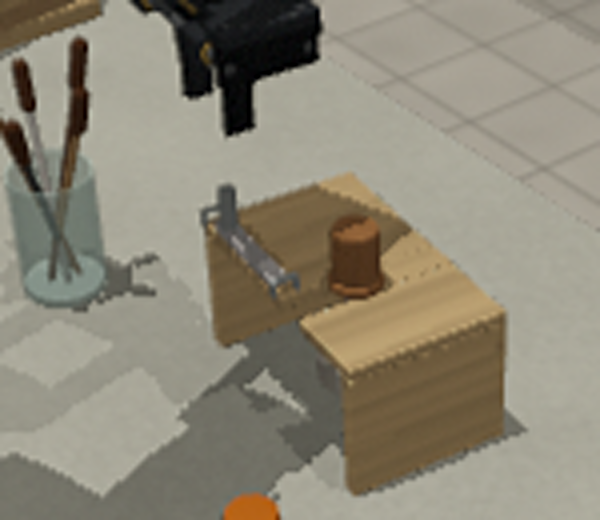

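The muller hangs upright in the slot at crop px (355,260) with its collar on the shelf, and the knob is at (227,205), still open. I'll go down onto the knob.

```bash
python3 -m jog '[{"tx":0,"ty":0,"tz":2.5,"roll":0,"jaw":0.5},{"tx":0,"ty":0,"tz":2.5,"roll":0,"jaw":0.5},{"tx":0,"ty":0,"tz":2,"roll":0,"jaw":0.5},{"tx":0,"ty":0,"tz":1.5,"roll":0,"jaw":0.5},{"tx":0,"ty":0,"tz":0,"roll":0,"jaw":0.3},{"tx":0,"ty":0,"tz":0,"roll":0,"jaw":0.05},{"tx":0,"ty":0,"tz":0,"roll":0,"jaw":0.05},{"tx":0,"ty":0,"tz":0,"roll":0,"jaw":0.05}]';python3 -m jog '[{"tx":0,"ty":0,"tz":0,"roll":0,"jaw":0.05},{"tx":0,"ty":0,"tz":0,"roll":0,"jaw":0.05},{"tx":0,"ty":0,"tz":0,"roll":0,"jaw":0.05},{"tx":0,"ty":0,"tz":0,"roll":0,"jaw":0.05}]'
```

```text
time_s: 18.6
position: [0.6105, 0.2925, 0.157]
tcp_rot: [[-0.993, 0.119, 0.003], [0.119, 0.993, 0.001], [-0.002, 0.001, -1.0]]
force: [-0.2, -0.7, 1.0]
opening: 0.223
grasp_force: 0.0
time_s: 19.0
position: [0.6102, 0.2924, 0.1566]
tcp_rot: [[-0.993, 0.118, 0.002], [0.118, 0.993, 0.0], [-0.002, 0.0, -1.0]]
force: [0.1, -1.2, 5.3]
opening: 0.145
grasp_force: 30.0
```

```bash
python3 -m jog '[{"tx":0,"ty":-0.8,"tz":0,"roll":0,"jaw":0.05},{"tx":0,"ty":-0.8,"tz":0,"roll":0,"jaw":0.05},{"tx":0,"ty":-0.8,"tz":0,"roll":0,"jaw":0.05},{"tx":0,"ty":-0.8,"tz":0,"roll":0,"jaw":0.05},{"tx":0,"ty":-0.8,"tz":0,"roll":0,"jaw":0.05},{"tx":0,"ty":-0.7,"tz":0,"roll":0,"jaw":0.05},{"tx":0,"ty":0,"tz":0,"roll":0,"jaw":0.05}]';python3 -m jog '[{"tx":0,"ty":-0.3,"tz":0,"roll":0,"jaw":0.05},{"tx":0,"ty":0,"tz":0,"roll":0,"jaw":0.05}]';python3 -m jog '[{"tx":0,"ty":-0.2,"tz":0,"roll":0,"jaw":0.05},{"tx":0,"ty":0,"tz":0,"roll":0,"jaw":0.05}]';python3 -m jog '[{"tx":0,"ty":-0.2,"tz":0,"roll":0,"jaw":0.05},{"tx":0,"ty":0,"tz":0,"roll":0,"jaw":0.05}]'
```

```text
time_s: 19.7
position: [0.6048, 0.245, 0.1566]
tcp_rot: [[-0.993, 0.119, 0.002], [0.119, 0.993, 0.0], [-0.002, 0.0, -1.0]]
force: [0.4, -1.6, 5.6]
opening: 0.151
grasp_force: 30.0
time_s: 19.9
position: [0.6046, 0.2427, 0.1566]
tcp_rot: [[-0.993, 0.119, 0.003], [0.119, 0.993, 0.001], [-0.002, 0.001, -1.0]]
force: [0.5, -0.4, 4.3]
opening: 0.152
grasp_force: 30.0
time_s: 20.1
position: [0.6046, 0.2425, 0.1567]
tcp_rot: [[-0.993, 0.119, 0.004], [0.12, 0.993, 0.004], [-0.003, 0.005, -1.0]]
force: [0.8, 4.9, 4.4]
opening: 0.152
grasp_force: 30.0
time_s: 20.3
position: [0.6045, 0.2424, 0.1568]
tcp_rot: [[-0.993, 0.12, 0.005], [0.12, 0.993, 0.008], [-0.004, 0.008, -1.0]]
force: [1.8, 10.2, 4.3]
opening: 0.148
grasp_force: 30.0
```

```bash
python3 -m jog '[{"tx":0,"ty":0.2,"tz":0,"roll":0,"jaw":0.25},{"tx":0,"ty":0,"tz":0,"roll":0,"jaw":0.45},{"tx":0,"ty":0,"tz":0,"roll":0,"jaw":0.45},{"tx":0,"ty":0,"tz":0,"roll":0,"jaw":0.45},{"tx":0,"ty":0,"tz":-2,"roll":0,"jaw":0.45},{"tx":0,"ty":0,"tz":-4,"roll":0,"jaw":0.45},{"tx":0,"ty":0,"tz":-4,"roll":0,"jaw":0.45},{"tx":0,"ty":0,"tz":-3,"roll":0,"jaw":0.45}]';python3 -m jog '[{"tx":4,"ty":0,"tz":-1,"roll":0,"jaw":0.45},{"tx":4,"ty":0,"tz":0,"roll":0,"jaw":0.45},{"tx":4,"ty":0,"tz":0,"roll":0,"jaw":0.45},{"tx":3,"ty":0,"tz":0,"roll":0,"jaw":0.45},{"tx":0,"ty":0,"tz":0,"roll":0,"jaw":0.45},{"tx":0,"ty":0,"tz":0,"roll":0,"jaw":0.45},{"tx":0,"ty":0,"tz":0,"roll":0,"jaw":0.45}]'; python3 - <<'E'
from h import *
S=capture('side');T=capture('top')
b=cv2.resize(S['img'][130:230,265:365],(0,0),fx=4,fy=4,interpolation=2)
a=cv2.resize(T['img'][145:220,225:320],(0,0),fx=4,fy=4,interpolation=2)
o=np.zeros((400,785,3),np.uint8);o[:,:400]=b;o[:300,405:]=a;save({'img':o},'f1.png')
E
```

```text
time_s: 21.1
position: [0.6039, 0.2403, 0.2878]
tcp_rot: [[-0.993, 0.119, 0.002], [0.119, 0.993, 0.0], [-0.002, 0.0, -1.0]]
force: [0.7, -0.1, 0.0]
opening: 0.448
grasp_force: 0.0
time_s: 21.8
position: [0.4557, 0.2583, 0.2957]
tcp_rot: [[-0.993, 0.119, 0.001], [0.119, 0.993, 0.0], [-0.001, 0.0, -1.0]]
force: [0.3, 1.1, -0.2]
opening: 0.45
grasp_force: 0.0
```

View pics/f1.png

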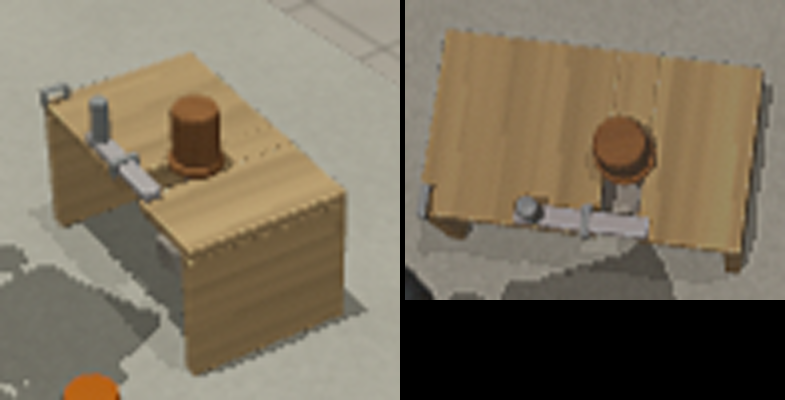

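The muller is seated at (195,135) in the side crop. In the top crop the keeper lies across the slot mouth with its end at (648,228), as it did when first shut, and the robot is clear.

```bash
python3 -c "
from rig import hand_in
print(hand_in())"
```

```text
the job is handed in; nothing more can be done
None
```

The large muller hangs in the rack's slot, the keeper is shut against its stop, and the job was handed in at about 22 s with the robot touching nothing.

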